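# Open the pastry case past its spring catch

### The arm

A 6-joint arm with a two-finger parallel gripper is mounted at the origin on a cart in front of the work surface, level with it; the furniture and walls round the work are solid. World frame = base frame: x ahead of the robot, y to its left, z up, the work surface at z = 0. Lengths are in m, angles in rad, forces in N, time in s.
With the tool pointing down it reaches from about 0.25 to 0.725 m from the base axis. Payload 4 kg.
Tool frame: the origin (TCP) lies on the centre line of the jaws, within the pads' length; the fingertips stand 17 mm ahead of it and the grasp point (between the pads) lies 2 mm behind it; z points along the fingers, y is the line along which they close (so a half turn about z gives the same grasp; the last joint's range is limited). The gripper opens to 85 mm and grips with 20 to 120 N. Pads are 22 mm wide; open, the fingers measure 114 mm over their backs; the gripper's body (76 mm by 85 mm) begins 54 mm behind the grasp point. The pads swing forward as they close: fully open they stand 13 mm farther back than shut.
Start: joints at [1.28, 0.241, 0.005, 1.335, 0, 1.571], TCP at [0.143, 0.479, 0.248] pointing down, gripper open.
Joint ranges: [-2.72, 2.72], [-1.05, 1.87], [-1.09, 1.28], [-1.99, 2.15], [-1.42, 1.44], [-3.14, 3.14]. Speed limits (rad/s): [2.79, 2.79, 3.14, 3.14, 3.14, 3.14].

### API

Orientations are given as a unit quaternion [x, y, z, w].
In Python, from workcell import get_obs, imaging, order gives the robot as it stands.
- The arm moves only by the tool apply_moves, never from a script. Its argument "targets" is a list that holds one entry, the list of rows, each a list of 5 numbers: the shift along the world's x, y, z in units of 40 mm (1.0 is 40 mm), then the turn about the world's z in degrees, then the gripper command: -1 is shut, 1 is fully open, values between are in proportion. In form: [[[dx, dy, dz, turn, fingers], ...]]. A call has 1 to 8 rows; each row shifts and turns the commanded pose from where the row before left it; what a row does not reach is not made up. A row lasts 1/12 s, in which the tool goes at most 41.7 mm and 7.16 degrees, less where a joint would pass 70% of its speed; a pose out of reach is approached as far as the arm can. A call is refused whole if a number of a shift passes 1 or a number of a turn 7.16, either way. A call with a gripper value outside its range is refused whole. The fingers move at their own pace and stop on an object; the grip force is fixed at half the most. Time passes only in rows, so rows that do not move let the fingers close. It gives the time, the measured TCP pose, the force, the opening and the grip force at its end, in the units of the state.
- get_obs(): the state, without advancing time (a new reading comes with each control period).
- imaging.camera(name): name is "scene" or "top" or "wrist"; returns (picture, depth): 420x560x3 uint8, blue, green, red; 420x560 float32, m along the optical axis (not along the pixel's ray), 0 where there is no reading.
- imaging.get_calibration(name): a dict with "camera_matrix" (3x3 intrinsics, pixels), "k1" (the pictures are not rectified: a ray, as slopes to the right and down, at radius r is drawn at 1 + k1 r^2 times it, then the intrinsics apply), "eye" and "rotation" of the camera in the world; the wrist camera has in their place "hand_eye" (4x4, takes a point from camera to tool coordinates, whose origin is the TCP and whose axes are the flange's). Camera axes: x right, y down, z forward; pixel columns grow to the right and rows downward; lengths in m; the calibration is good to about 2 mm. A picture is of the moment at which its call begins: read the wrist's pose just before it. get_calibration takes no time and is no camera call.
- order.job_done(): hands the job in; it is judged then, once.
The state is a dict: "clock": time; "joint_pos": joint angles; "joint_vel": joint speeds; "tau": joint torques, N m; "eef_pos": TCP position; "tool_rot": TCP orientation; "ft_force": force on the tool from outside, world axes, zero at the start; "ft_torque": the same for the moment, N m; "grip_width": finger opening in m; "grasp_force": force on a finger pad.
Only numpy, scipy, OpenCV 4.12 (cv2) and the standard library are available. Lean on these libraries where they do the work, as an engineer would, in place of code of your own. Each camera call takes 0.05 s, during which the arm holds its last target. There are 200 camera calls.

### The job

Open the small glass pastry case so that the danish can be served: with a fingertip press the red spring catch on its front down, and while it is held down push the black finger tab to the left, so that the sliding lid passes the catch; push on until the lid is fully open and the catch has sprung up again to hold it there, then take the hand away. Only press and push: do not pinch the tab, and leave the pastries, the price holder and the honey jar where they are.

Things in the scene. Friction and masses are not known exactly. Their poses are not given: they have to be found in the camera images.
- case: pastry case fixed on the table, 270 mm long (y) x 140 mm deep (x), wooden base, glass walls, aluminium rails, lid top 90 mm above the table. Origin under its centre, on the table; at yaw 0 x points away from the robot, y to the left. The right half (-y) has a sliding framed glass lid, the left half a fixed pane below the lid's level
- lid (a joint): slide of the lid along the case's +y (to the left), m: 0 = shut, 0.110 = fully open (end stop). Friction about 2 N. A steel strip on its front edge has two 18 mm notches: the catch's nose stands in one when shut (3 mm play, then blocked) and springs into the other from about 0.105. In between, the strip itself keeps the catch down
- catch (a joint): downward travel of the spring catch, m: 0 = up (locking), 0.012 = fully down; below 0.008 it blocks the lid. About 2 N to start it, 6.5 N fully down; let go, it springs up at once unless the strip lies over it. It must be held down for the lid's first 8 mm or so
- plate_top (a point): centre of the top of the catch's red ribbed thumb plate, in front of the case: level, 70 mm long along the case's y, 30 mm wide along x, 96 mm above the table when up; moves with the catch. Press anywhere on it. At the start 44 mm of it lie to the right of the tab's push face. A finger may run off its left end: the way is free there
- tab_push (a point): middle of the right-hand (-y) face of the lid's upright finger tab, 112 mm above the table: push here; moves with the lid. The tab, black rubber on both faces, is 42 mm wide along x, 22 mm high, 12 mm thick along y. It reaches over the thumb plate, 5 mm above it: a fingertip on the plate's right part pushes the tab with its side when moving left. Touching both faces is pinching
- danish: square danish pastry 99 x 99 x 34 mm lying in the right half of the case under the lid, loose; origin under its centre
- filled_roll: round filled roll 83 x 81 x 40 mm in the left half under the fixed pane, loose; origin under its centre
- price_holder: small black price sign on a wooden block, 22 x 62 x 58 mm, loose on the table just in front of the case's right half; origin under its centre
- honey_jar: honey jar with a red cap, 58 x 62 x 86 mm, loose on the table just left of the case; origin under its centre

How it is judged:
By the outcome, as a careful person would: the job done as asked, in the order asked, and still so for the second after the job is handed in, with the robot touching nothing.
It also fails if it takes over 35 s, if anything falls off the work surface, if the arm or the gripper's body presses on something with over 40 N, if the wrist force passes 120 N, or if a joint passes its speed limit or range.

## Working session

There is one attempt and no reset: what is moved stays moved. The work goes in short steps, Python scripts to look and compute and a tool call to move; the robot and the scene stay as the last step left them, time stands still between calls to the robot, and variables do not carry over. Pictures are saved under pics/ and viewed, at most 10 in all, crops included, and the job is handed in when it is done.

Besides the shell and the picture viewer there is one more tool, called after ">>>" by a JSON object that holds its "api" and its "payload". apply_moves: Moves the arm, as the interface text tells. Its arguments: {"type":"object","properties":{"targets":{"type":"array","items":{"type":"array","items":{"type":"array","items":{"type":"number"}}}}},"required":["targets"]}

```bash
mkdir -p pics
cat > h.py <<'E'
import numpy as np, cv2
from workcell import get_obs, imaging, order
from scipy.spatial.transform import Rotation as R
def snap(name):
    o=get_obs(); p,d=imaging.camera(name); return o,p,d
def pts(name,d,o=None):
    c=imaging.get_calibration(name); K=np.array(c["camera_matrix"])
    v,u=np.mgrid[0:420,0:560].astype(float)
    uv=np.stack([u.ravel(),v.ravel()],1)[:,None]
    n=cv2.undistortPoints(uv,K,np.array([c["k1"],0,0,0,0.]))[:,0]
    P=np.c_[n,np.ones(len(n))]*d.ravel()[:,None]
    if "eye" in c: W=P@np.array(c["rotation"]).T+np.array(c["eye"])
    else:
        H=np.array(c["hand_eye"]); W=P@H[:3,:3].T+H[:3,3]
        W=W@R.from_quat(o["tool_rot"]).as_matrix().T+o["eef_pos"]
    return W.reshape(420,560,3)
E
python3 - <<'E'
from h import *
print(get_obs())
for n in("scene","top"):
    o,p,d=snap(n); cv2.imwrite(f"pics/{n}0.png",p); np.save(n+"0.npy",pts(n,d,o)); c=imaging.get_calibration(n);print(c["eye"],c["rotation"])
E
```

```text
{'clock': 0.0, 'joint_pos': array([ 1.27997777e+00,  2.41415399e-01,  3.73507194e-03,  1.33519181e+00,
       -8.40697581e-06,  1.57079323e+00]), 'joint_vel': array([-0.00096907, -0.00025797,  0.00037712, -0.00031136,  0.00041009,
       -0.00075739]), 'tau': array([-6.10251227e-04, -3.72320938e+01,  2.52405059e+01,  1.72685419e-02,
       -8.94169398e-05, -2.57450381e-06]), 'eef_pos': array([0.1432018 , 0.47844021, 0.24741584]), 'tool_rot': array([ 1.44895784e-01,  9.89446378e-01, -1.02756139e-03, -1.46232333e-04]), 'ft_force': array([ 0.76881502, -0.50072502,  0.41646575]), 'ft_torque': array([0.00794877, 0.0177933 , 0.02327247]), 'grasp_force': 0.0, 'grip_width': 0.08514333614238956}Traceback (most recent call last):
  File "<stdin>", line 4, in <module>
  File "h.py", line 12, in pts
    if "eye" in c: W=P@np.array(c["rotation"]).T+np.array(c["eye"])
                     ~^~~~~~~~~~~~~~~~~~~~~~~~~~
ValueError: matmul: Input operand 1 has a mismatch in its core dimension 0, with gufunc signature (n?,k),(k,m?)->(n?,m?) (size 4 is different from 3)
```

View pics/scene0.png

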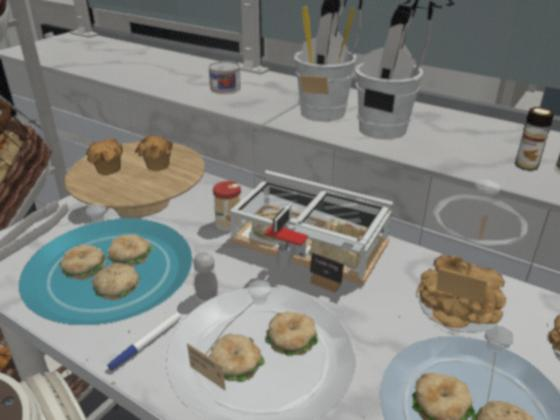

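The scene view shows the case at about (315,225), red plate at (290,236), black tab at (282,217), price sign at (326,270), jar at (227,205). The rotation is given as a quaternion.

```bash
sed -i 's/P@np.array(c\["rotation"\]).T/P@R.from_quat(c["rotation"]).as_matrix().T/' h.py
python3 - <<'E'
from h import *
for n in("scene","top"):
    o,p,d=snap(n); cv2.imwrite(f"pics/{n}0.png",p); W=pts(n,d,o);np.save(n+"0.npy",W); c=imaging.get_calibration(n);print(n,c["eye"])
    h=cv2.cvtColor(p,cv2.COLOR_BGR2HSV); m=((h[...,0]<8)|(h[...,0]>172))&(h[...,1]>150)&(h[...,2]>90)
    k,l,s,ce=cv2.connectedComponentsWithStats(m.astype(np.uint8))
    for i in range(1,k):
        if s[i,4]>40: print(s[i],ce[i],np.median(W[l==i],0).round(3))
E
```

```text
scene [-0.0459761  -0.29372704  0.60877873]
[218 184  21  11 103] [225.98058252 189.54368932] [0.638 0.288 0.086]
[266 227  40  17 313] [288.06070288 235.45047923] [0.562 0.092 0.096]
top [0.50679696 0.18298247 0.96306777]
[207 176  30  29 557] [220.71095153 191.23877917] [0.643 0.295 0.085]
[329 223  27  20 418] [342.68899522 232.11961722] [0.568 0.087 0.096]
[314 227   6  17  71] [316.85915493 234.88732394] [0.564 0.131 0.095]
```

View pics/top0.png

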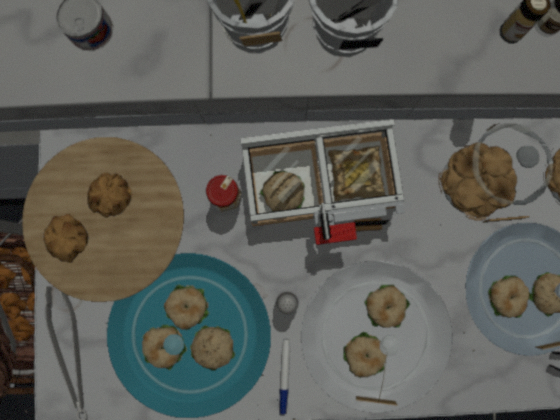

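Run:
```python
from h import *
p=cv2.imread("pics/top0.png"); W=np.load("top0.npy")
cv2.imwrite("pics/c1.png",cv2.resize(p[110:260,230:430],None,fx=4,fy=4,interpolation=cv2.INTER_CUBIC))
h=cv2.cvtColor(p,cv2.COLOR_BGR2HSV); m=((h[...,0]<8)|(h[...,0]>172))&(h[...,1]>120)&(h[...,2]>60)
m[:,:300]=0; m[:215]=0
P=W[m]; P=P[abs(P[:,2]-.096)<.006]
r=cv2.minAreaRect((P[:,:2]*1000).astype(np.float32)); print(r, cv2.boxPoints(r))
# tab points
A=W[190:245,300:400].reshape(-1,3); q=A[(A[:,2]>.112)&(A[:,2]<.13)]
r=cv2.minAreaRect((q[:,:2]*1000).astype(np.float32)); print(len(q),q[:,2].max(),r,cv2.boxPoints(r))
# case top rails z .08-.1
A=W[110:230,230:410].reshape(-1,3); q=A[(A[:,2]>.075)&(A[:,2]<.1)&(A[:,0]>.59)]
r=cv2.minAreaRect((q[:,:2]*1000).astype(np.float32)); print(len(q),r,cv2.boxPoints(r))
# price holder
A=W[215:240,350:400].reshape(-1,3); q=A[(A[:,2]>.035)&(A[:,2]<.065)]
print(len(q),q.min(0),q.max(0))
```

```text
((567.1740112304688, 99.63221740722656), (29.814207077026367, 70.21987915039062), 5.980307102203369) [[548.69006  132.99797 ]
 [556.006     63.160236]
 [585.65796   66.266464]
 [578.34204  136.1042  ]]
231 0.12630807781194253 ((586.2316284179688, 117.99169158935547), (58.3502311706543, 13.093755722045898), 5.906124114990234) [[556.5377   121.50173 ]
 [557.885    108.477486]
 [615.92554  114.48165 ]
 [614.57825  127.5059  ]]
5891 ((666.8387451171875, 131.42385864257812), (165.1818389892578, 301.12451171875), 5.949733257293701) [[569.08606  272.614   ]
 [600.29944  -26.888384]
 [764.59143   -9.766296]
 [733.37805  289.7361  ]]
108 [0.58598472 0.00135381 0.03506001] [0.59086466 0.06041882 0.06139644]
```

View pics/c1.png

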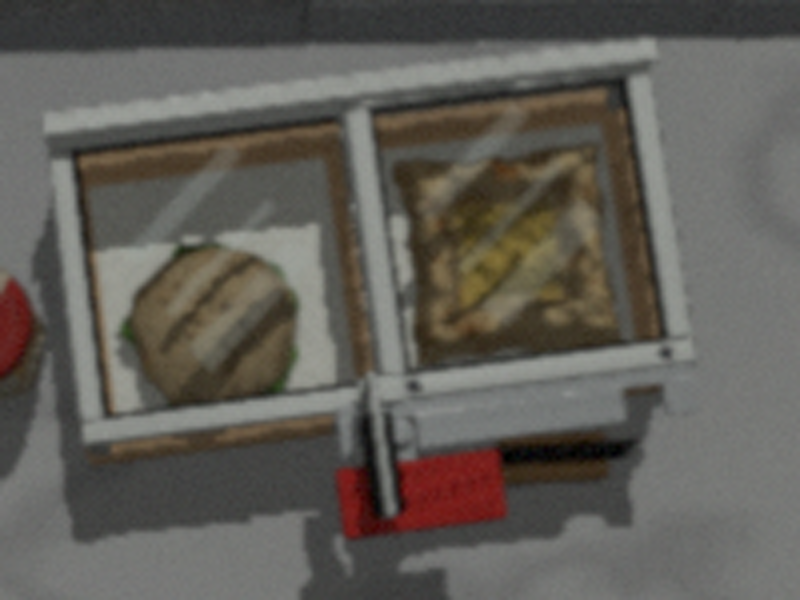

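The top view shows the case yawed about 6°. The red plate is centred at (0.567, 0.100, 0.096), and the tab's right face passes through (0.566, 0.1085). Both agree with the given sizes: a 30x70 plate with 44 mm of it right of the tab. Next I approach above the plate's right part with the fingers shut.

>>> {"api": "apply_moves", "payload": {"targets": [[[0.66,-0.606,0,-4.2,-1],[0.66,-0.606,0,-4.2,-1],[0.66,-0.606,0,-4.2,-1],[0.66,-0.606,0,-4.2,-1],[0.66,-0.606,0,-4.2,-1],[0.66,-0.606,0,-4.2,-1],[0.66,-0.606,0,-4.2,-1],[0.66,-0.606,0,-4.2,-1]]]}}

```text
clock: 0.82
eef_pos: [0.3554, 0.2836, 0.2482]
tool_rot: [0.426, 0.905, -0.0, -0.0]
ft_force: [1.1, 1.0, -0.6]
grip_width: -0.0001
grasp_force: 0.0
```

>>> {"api": "apply_moves", "payload": {"targets": [[[0.66,-0.606,0,-4.2,-1],[0.66,-0.606,0,-4.2,-1],[0.66,-0.606,0,-4.2,-1],[0.66,-0.606,0,-4.2,-1],[0.66,-0.606,0,-4.2,-1],[0.66,-0.606,0,-4.2,-1],[0.66,-0.606,0,-4.2,-1],[0.66,-0.606,0,-4.2,-1]]]}}

```text
clock: 1.48
eef_pos: [0.5666, 0.0896, 0.2479]
tool_rot: [0.67, 0.743, -0.0, -0.0]
ft_force: [0.0, 0.5, -1.0]
grip_width: -0.0001
grasp_force: 0.0
```

>>> {"api": "apply_moves", "payload": {"targets": [[[0,0,-0.5,0,-1],[0,0,-0.5,0,-1],[0,0,-0.5,0,-1],[0,0,-0.5,0,-1],[0,0,0,0,-1],[0,0,0,0,-1],[0,0,0,0,-1]]]}}

```text
clock: 2.07
eef_pos: [0.5663, 0.0913, 0.1692]
tool_rot: [0.668, 0.744, 0.0, 0.0]
ft_force: [0.2, -0.4, 0.5]
grip_width: -0.0
grasp_force: 0.0
```

Run:
```python
from h import *
o,p,d=snap("wrist"); W=pts("wrist",d,o); np.save("w1.npy",W); cv2.imwrite("pics/w1.png",p)
print(o["clock"],o["eef_pos"],o["grip_width"],o["ft_force"],R.from_quat(o["tool_rot"]).as_matrix().round(3))
h=cv2.cvtColor(p,cv2.COLOR_BGR2HSV); m=((h[...,0]<8)|(h[...,0]>172))&(h[...,1]>120)&(h[...,2]>60)
P=W[m]; P=P[abs(P[:,2]-.096)<.008]
if len(P)>50:
    r=cv2.minAreaRect((P[:,:2]*1000).astype(np.float32)); print(r,cv2.boxPoints(r),np.median(P[:,2]))
```

```text
2.0667 [0.56626116 0.09130735 0.16923027] -1.069885032155959e-06 [ 0.17479736 -0.36904111  0.5141323 ] [[-0.107  0.994  0.001]
 [ 0.994  0.107  0.   ]
 [ 0.     0.001 -1.   ]]
((567.9125366210938, 101.0373764038086), (29.801023483276367, 67.16976928710938), 6.482785224914551) [[549.3154  132.72517]
 [556.8992   65.9849 ]
 [586.50964  69.34958]
 [578.9259  136.08984]] 0.09706987497081697
```

View pics/w1.png

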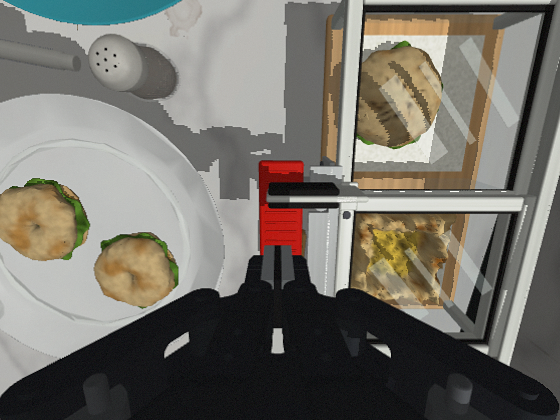

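The wrist view shows the shut fingers (277,265) over the right part of the red plate (columns 260–303). The tab (268–340,195) is ahead on the left side and the case is to the right. Alignment is good, so I go down.

>>> {"api": "apply_moves", "payload": {"targets": [[[0,0,-0.4,0,-1],[0,0,-0.4,0,-1],[0,0,-0.4,0,-1],[0,0,0,0,-1],[0,0,0,0,-1]]]}}

```text
clock: 2.53
eef_pos: [0.5659, 0.0913, 0.121]
tool_rot: [0.668, 0.744, 0.0, 0.0]
ft_force: [0.0, 0.4, 1.6]
grip_width: 0.0002
grasp_force: 0.0
```

>>> {"api": "apply_moves", "payload": {"targets": [[[0,0,-0.1,0,-1],[0,0,-0.1,0,-1],[0,0,-0.05,0,-1],[0,0,0,0,-1],[0,0,0,0,-1]]]}}

```text
clock: 2.95
eef_pos: [0.5667, 0.0914, 0.1112]
tool_rot: [0.668, 0.744, 0.001, 0.001]
ft_force: [1.0, -0.4, 2.3]
grip_width: 0.0002
grasp_force: 1.0
```

>>> {"api": "apply_moves", "payload": {"targets": [[[0,0,-0.1,0,-1],[0,0,-0.1,0,-1],[0,0,-0.05,0,-1],[0,0,0,0,-1],[0,0,0,0,-1]]]}}

```text
clock: 3.37
eef_pos: [0.5667, 0.0914, 0.101]
tool_rot: [0.668, 0.744, 0.001, 0.001]
ft_force: [1.0, 0.2, 5.8]
grip_width: -0.0
grasp_force: 2.8
```

>>> {"api": "apply_moves", "payload": {"targets": [[[-0.008,0.075,-0.01,0,-1],[-0.008,0.075,0,0,-1],[-0.008,0.075,0,0,-1],[-0.008,0.075,0,0,-1],[-0.008,0.075,0,0,-1],[0,0,0,0,-1]]]}}

```text
clock: 3.87
eef_pos: [0.5651, 0.1035, 0.1009]
tool_rot: [0.669, 0.743, -0.001, 0.003]
ft_force: [0.7, -7.2, 8.4]
grip_width: -0.0002
grasp_force: 4.3
```

>>> {"api": "apply_moves", "payload": {"targets": [[[-0.004,0.04,0,0,-1],[-0.004,0.04,0,0,-1],[-0.004,0.04,0,0,-1],[0,0,0,0,-1],[0,0,0,0,-1]]]}}

```text
clock: 4.28
eef_pos: [0.5647, 0.1079, 0.101]
tool_rot: [0.669, 0.743, -0.001, 0.003]
ft_force: [0.7, -8.0, 8.6]
grip_width: 0.0002
grasp_force: 4.3
```

>>> {"api": "apply_moves", "payload": {"targets": [[[-0.008,0.075,0,0,-1],[-0.008,0.075,0,0,-1],[-0.008,0.075,0,0,-1],[-0.008,0.075,0,0,-1],[0,0,0,0,-1],[0,0,0,0,-1]]]}}

```text
clock: 4.78
eef_pos: [0.5634, 0.1202, 0.1009]
tool_rot: [0.669, 0.743, -0.001, 0.003]
ft_force: [1.2, -7.4, 8.8]
grip_width: -0.0
grasp_force: 4.3
```

>>> {"api": "apply_moves", "payload": {"targets": [[[-0.008,0.075,0.05,0,-1],[-0.008,0.075,0.1,0,-1],[-0.008,0.075,0.1,0,-1],[-0.008,0.075,0,0,-1],[-0.008,0.075,0,0,-1],[0,0,0,0,-1],[0,0,0,0,-1]]]}}

```text
clock: 5.37
eef_pos: [0.5597, 0.1372, 0.1091]
tool_rot: [0.668, 0.744, -0.002, -0.0]
ft_force: [-2.0, -4.8, 1.8]
grip_width: -0.0
grasp_force: 2.2
```

>>> {"api": "apply_moves", "payload": {"targets": [[[-0.01,0.1,0,0,-1],[-0.01,0.1,0,0,-1],[-0.01,0.1,0,0,-1],[-0.01,0.1,0,0,-1],[-0.01,0.1,0,0,-1],[-0.01,0.1,0,0,-1],[-0.01,0.1,0,0,-1],[-0.01,0.1,0,0,-1]]]}}

```text
clock: 6.03
eef_pos: [0.5563, 0.1691, 0.1091]
tool_rot: [0.668, 0.744, -0.002, -0.0]
ft_force: [-1.3, -5.3, 1.3]
grip_width: 0.0001
grasp_force: 2.5
```

>>> {"api": "apply_moves", "payload": {"targets": [[[-0.01,0.1,0,0,-1],[-0.01,0.1,0,0,-1],[-0.01,0.1,0,0,-1],[-0.01,0.1,0,0,-1],[-0.01,0.1,0,0,-1],[0,0,0,0,-1],[0,0,0,0,-1]]]}}

```text
clock: 6.62
eef_pos: [0.5546, 0.19, 0.1091]
tool_rot: [0.668, 0.744, -0.001, -0.001]
ft_force: [-0.7, -3.2, -0.3]
grip_width: 0.0
grasp_force: 1.1
```

Run:
```python
from h import *
o,p,d=snap("wrist"); W=pts("wrist",d,o); cv2.imwrite("pics/w2.png",p)
print(o["clock"],o["eef_pos"],o["ft_force"])
h=cv2.cvtColor(p,cv2.COLOR_BGR2HSV); m=((h[...,0]<8)|(h[...,0]>172))&(h[...,1]>120)&(h[...,2]>60)
print(m.sum(),np.median(W[m],0))
```

```text
6.6167 [0.55458498 0.18996952 0.10907042] [-0.72054118 -3.19338462 -0.34148078]
12529 [0.64120797 0.29361347 0.08694907]
```

View pics/w2.png

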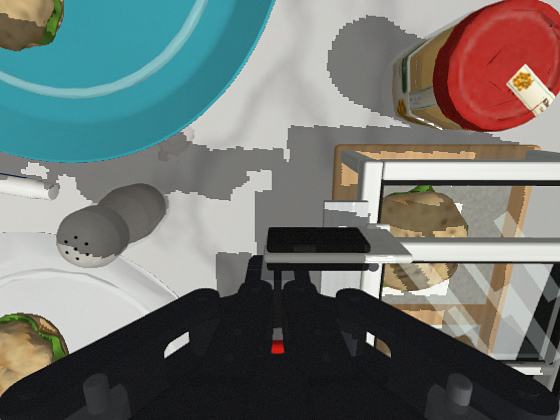

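The wrist view shows the tab (270–410,245) sitting against the fingers with the lid following. The jar is clear of it. I push on slowly to the stop.

>>> {"api": "apply_moves", "payload": {"targets": [[[-0.006,0.06,0,0,-1],[-0.006,0.06,0,0,-1],[-0.006,0.06,0,0,-1],[-0.006,0.06,0,0,-1],[-0.006,0.06,0,0,-1],[-0.006,0.06,0,0,-1],[0,0,0,0,-1],[0,0,0,0,-1]]]}}

```text
clock: 7.33
eef_pos: [0.5544, 0.2049, 0.1098]
tool_rot: [0.668, 0.744, 0.0, -0.0]
ft_force: [-0.6, -1.6, -1.7]
grip_width: 0.0001
grasp_force: 0.6
```

>>> {"api": "apply_moves", "payload": {"targets": [[[-0.003,0.03,0,0,-1],[-0.003,0.03,0,0,-1],[-0.003,0.03,0,0,-1],[0,0,0,0,-1],[0,0,0,0,-1]]]}}

```text
clock: 7.75
eef_pos: [0.5541, 0.208, 0.1099]
tool_rot: [0.668, 0.744, 0.0, 0.0]
ft_force: [1.0, -1.9, -2.9]
grip_width: 0.0003
grasp_force: 1.2
```

>>> {"api": "apply_moves", "payload": {"targets": [[[-0.003,0.03,0,0,-1],[-0.003,0.03,0,0,-1],[-0.003,0.03,0,0,-1],[0,0,0,0,-1],[0,0,0,0,-1]]]}}

```text
clock: 8.17
eef_pos: [0.554, 0.2081, 0.11]
tool_rot: [0.669, 0.743, -0.002, 0.003]
ft_force: [1.0, -11.1, 0.3]
grip_width: -0.0002
grasp_force: 5.8
```

The force rose while the tool stopped at y=0.208, as predicted for the end stop. I back off, lift and check.

>>> {"api": "apply_moves", "payload": {"targets": [[[0.01,-0.1,0,0,-1],[0.01,-0.15,0,0,-1],[0,0,0.3,0,-1],[0,0,0.6,0,-1],[0,0,0.8,0,-1],[0,0,0.8,0,-1],[0,0,0.8,0,-1],[0,0,0.2,0,-1]]]}}

```text
clock: 8.83
eef_pos: [0.5566, 0.2032, 0.2567]
tool_rot: [0.668, 0.744, 0.005, 0.002]
ft_force: [0.9, -0.4, 0.2]
grip_width: -0.0
grasp_force: 0.0
```

>>> {"api": "apply_moves", "payload": {"targets": [[[-0.8,0.3,0,0,-1],[-0.8,0.3,0,0,-1],[-0.8,0.3,0,0,-1],[-0.8,0.3,0,0,-1],[-0.8,0.3,0,0,-1],[-0.8,0.3,0,0,-1],[0,0,0,0,-1],[0,0,0,0,-1]]]}}

```text
clock: 9.5
eef_pos: [0.361, 0.2745, 0.2504]
tool_rot: [0.667, 0.745, 0.001, -0.0]
ft_force: [1.0, -0.1, -0.6]
grip_width: -0.0001
grasp_force: 0.0
```

Run:
```python
from h import *
o,p,d=snap("top"); W=pts("top",d,o); print(o["clock"],o["eef_pos"],o["ft_force"])
cv2.imwrite("pics/c3.png",cv2.resize(p[110:260,200:430],None,fx=3.4,fy=3.4,interpolation=cv2.INTER_CUBIC))
h=cv2.cvtColor(p,cv2.COLOR_BGR2HSV); m=((h[...,0]<8)|(h[...,0]>172))&(h[...,1]>120)&(h[...,2]>60)
m[:,:300]=0; m[:215]=0; m[250:]=0
P=W[m]; P=P[abs(P[:,2]-.09)<.012]; print(len(P),np.median(P,0))
W0=np.load("top0.npy"); print(np.median(W0[225:240,332:352,2]),np.median(W[225:240,332:352,2]))
A=W[180:245,240:330].reshape(-1,3); q=A[(A[:,2]>.112)&(A[:,2]<.13)&(A[:,0]<.62)]
r=cv2.minAreaRect((q[:,:2]*1000).astype(np.float32)); print(len(q),r,cv2.boxPoints(r))
```

```text
9.5 [0.36095386 0.27454352 0.25037731] [ 0.97570458 -0.08131339 -0.6115878 ]
707 [0.56725371 0.1002896  0.09539784]
0.09570217307025158 0.09552617465956742
211 ((576.9585571289062, 226.5333251953125), (55.28586196899414, 12.775917053222656), 5.746205806732178) [[548.81494 230.12152]
 [550.0941  217.40979]
 [605.1022  222.94513]
 [603.823   235.65686]]
```

View pics/c3.png

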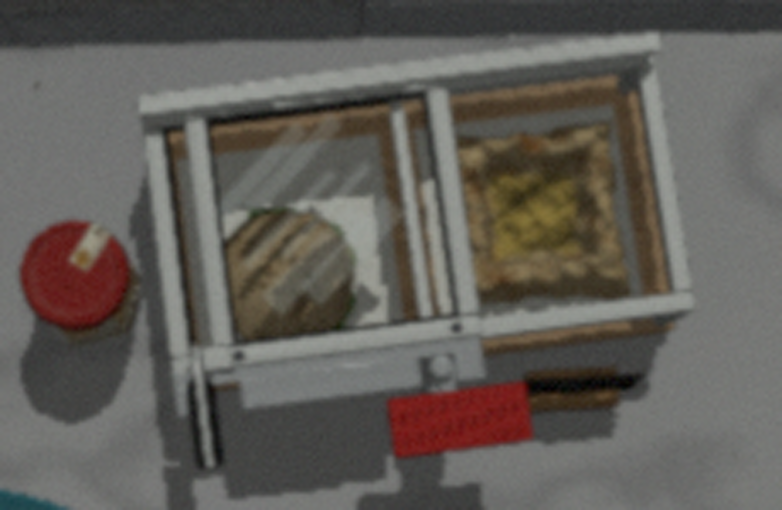

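The lid is open: the tab is now at (205,415) in the crop, 109 mm further left. The red plate (460,420) is back up at 95.5 mm, its starting height. The pastries, sign and jar have not moved.

```bash
python3 -c "
from workcell import order; print(order.job_done())"
```

```text
the job is handed in; nothing more can be done
None
```

The pastry case lid is fully open (tab moved about 109 mm), the catch has sprung back up to hold it, the hand is clear, and the job was handed in after about 9.5 s.

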